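# Wind back the core lock and stand the core on its keeper

### The arm

A 7-joint arm with a two-finger parallel gripper is mounted at the origin on the work surface. World frame = base frame: x ahead of the robot, y to its left, z up, the work surface at z = 0. Lengths are in m, angles in degrees, forces in N, time in s.
With the tool pointing down it reaches from about 0.4 to 0.85 m from the base axis. Payload 10.4 kg.
Tool frame: the origin (TCP) lies midway between the tips of the shut fingers; the grasp point (between the pads) lies 19 mm behind it (manip.hold_point_z is the distance from the TCP to the grasp point, in m); z points along the fingers, y is the line along which they close (so a half turn about z gives the same grasp; the last joint's range is limited). The gripper opens to 85 mm and grips with 20 to 120 N. Pads are 22 mm wide; open, the fingers measure 114 mm over their backs; the gripper's body (76 mm by 85 mm) begins 54 mm behind the grasp point. The pads swing forward as they close: fully open they stand 13 mm farther back than shut.
Start: joints at [-70.394, 19.034, -3.707, 83.658, 1.238, 77.344, -5.071], TCP at [0.223, 0.584, 0.231] pointing down, gripper open.
Joint ranges: [-148.97, 148.97], [-28.65, 121.19], [-84.17, 76.75], [9.2, 138.47], [-72.65, 252.65], [3.7, 117.97], [-149.18, 149.18]. Speed limits (degrees/s): [127.2, 127.2, 159.86, 159.86, 180, 180, 180].

### API

Orientations are given as [roll, pitch, yaw] about the fixed x, y, z axes, in that order (R = Rz(yaw) Ry(pitch) Rx(roll)).
In Python, from rig import manip gives the robot as it stands. Calls block until the motion is done:
- manip.move_to(position, orientation): joint-space move of the TCP to a pose.
- manip.line_to(position, frame=None, max_speed=0.15): straight line of the TCP; frame=None keeps the orientation; max_speed is the mean speed in m/s.
- manip.movej(angles): joint-space move.
- manip.set_gripper(opening): opening from 0.0 (shut) to 1.0 (fully open); the grip force is fixed at half the most; returns when the fingers have stopped.
- manip.hold(seconds).
- manip.inverse_kinematics(position, orientation): joint angles nearest the present ones, or None.
- manip.snapshot(name): name is "side" or "top"; returns a dict with "pixels" (400x640x3 uint8, blue, green, red), "mtx" (3x3 intrinsics, pixels), "R" (3x3) and "t" (3): a world point X has camera coordinates R X + t. Camera axes: x right, y down, z forward; pixel columns grow to the right and rows downward; lengths in m; the calibration is good to about 2 mm. A picture is of the moment at which its call begins. There is no depth.
A pose or a line that the arm cannot do raises manip.Unreachable and nothing moves.
- manip.sign_off(): hands the job in; it is judged then, once.
Readings, each from a call of its own:
- manip.current_time_s(): time.
- manip.current_joint_pos(): joint angles.
- manip.current_joint_vel(): joint speeds.
- manip.current_joint_torque(): joint torques, N m.
- manip.current_position(): TCP position.
- manip.current_tool_rot(): TCP orientation.
- manip.current_ft_force(): force on the tool from outside, world axes, zero at the start.
- manip.current_moment(): the same for the moment, N m.
- manip.current_gripper_width(): opening from 0.0 (shut) to 1.0 (fully open).
- manip.current_finger_force(): force on a finger pad.
Only numpy, scipy, OpenCV 4.12 (cv2) and the standard library are available. Lean on these libraries where they do the work, as an engineer would, in place of code of your own. Each camera call takes 0.05 s, during which the arm holds its last target. There are 200 camera calls.

### The job

Turn the crank on the grey steel box clockwise until its stiff drag suddenly drops away, then stop promptly so that the red overwind pin does not come out. The red electromagnet core is then free: lift it straight out of the box and set it down gently, without dropping it, upright in the middle of the copper-plated disc, and let go. Do not wrench the core while it is still locked, and leave the glass insulator and the two aluminium cylinders where they stand.

Things in the scene. Friction and masses are not known exactly. Their poses are not given: they have to be found in the camera images.
- winder: Grey steel box fixed to the desk, 110 mm (its x) by 220 mm (its y), 60 mm high; origin at the centre of its underside, z up. The core stands in a 56.5 mm bore in its top, 65 mm from the centre towards -y, bore floor 12 mm above the desk; the crank is on top, 50 mm towards +y. An unseen bolt inside holds the core down by its foot; the crank winds the bolt back
- crank_axis (a point): Where the crank's vertical axis meets the box's top face (60 mm above the desk); axes as the box's. Arm 3 to 10 mm above that face. Turned clockwise from above it drags unevenly, 2 to 7 N at the knob, for a fifth to 1 1/2 turns, unknown beforehand; then the drag suddenly drops under 1 N, at times with a kick forward: bolt clear, core free. Some 1.2 rad later it stiffens again, pushing the pin out
- knob_mid (a point): Middle of the crank's black upright knob, 18 mm diameter, 42 mm tall, from 70 to 112 mm above the desk; this point 94 mm above it. It goes round the crank axis at 45 mm radius, starts at any angle, and spins freely on its own pin, so it can be gripped with the gripper kept at one yaw. The crank stays where it is left
- overwind (a joint): Red overwind pin, 10 mm diameter, in the middle of the box's +y end face, 43 mm above the desk: 0 when flush (as at the start), in metres, growing 6 mm per rad as it is pushed out by cranking too far
- core_mid (a point): Centre (half-way up) of the red core, 95 mm tall, about 0.55 kg, z along its axis from the foot up. Flanges of 52 mm diameter from 0 to 10 and 38 to 48 mm above its underside, a 28 mm waist between, a plain 28 mm shaft from 48 mm to the top. In the box the upper flange is level with the box's top, the shaft stands 47 mm above; 2 mm clearance all round. Locked, it lifts only 2 mm
- disc_top (a point): Centre of the upper face of the loose copper-plated steel disc, 80 mm diameter, 8 mm thick, lying on the desk
- insulator_mid (a point): Half-way up the green glass insulator, 60 mm diameter, 76 mm tall, standing loose: to be left alone
- alu1_center (a point): Centre of the slim aluminium cylinder, 32 mm diameter, 60 mm tall, standing loose: to be left alone
- alu2_center (a point): Centre of the stout aluminium cylinder, 38 mm diameter, 40 mm tall, standing loose: to be left alone
Mind the look-alikes: they are no part of the job. What is meant by the part that bears core_mid is not blue, and is the smaller of those in its own colour. There is more than one size of the winder; the one meant has the size given above.

How it is judged:
By the outcome, as a careful person would: the job done as asked, in the order asked, and still so for the second after the job is handed in, with the robot touching nothing.
It also fails if it takes over 67 s, if anything falls off the work surface, if the arm or the gripper's body presses on something with over 40 N, if the wrist force passes 120 N, or if a joint passes its speed limit or range.

## Working session

There is one attempt and no reset: what is moved stays moved. The work goes in short steps, each a Python script; the robot and the scene stay as the last script left them, time stands still between calls to the robot, and variables do not carry over. Pictures are saved under pics/ and viewed, at most 10 in all, crops included, and the job is handed in when it is done.

```bash
mkdir -p pics; ls; python3 - <<'E'
from rig import manip
import cv2,numpy as np,pickle
d={}
for n in("side","top"):
    s=manip.snapshot(n);d[n]=s;cv2.imwrite(f"pics/{n}0.png",s["pixels"])
    print(n,s["mtx"].tolist(),(-s["R"].T@s["t"]).round(3),s["R"].round(3).tolist())
pickle.dump(d,open("d0.pkl","wb"))
print(manip.current_time_s(),manip.current_tool_rot(),manip.hold_point_z)
E
```

```text
pics
side [[469.8445407677816, 0.0, 325.63947722356147], [0.0, 469.8445407677816, 207.1592448543517], [0.0, 0.0, 1.0]] [ 0.036 -0.535  1.021] [[0.745, -0.667, 0.002], [-0.524, -0.586, -0.619], [0.414, 0.46, -0.786]]
top [[445.94594060029607, 0.0, 325.8138924114284], [0.0, 445.94594060029607, 203.2823707639323], [0.0, 0.0, 1.0]] [ 0.402 -0.002  0.97 ] [[0.012, -1.0, -0.01], [-0.989, -0.01, -0.145], [0.145, 0.011, -0.989]]
0.1 [-1.79929954e+02  2.65766079e-03  1.59100756e+02] 0.0187
```

View pics/side0.png

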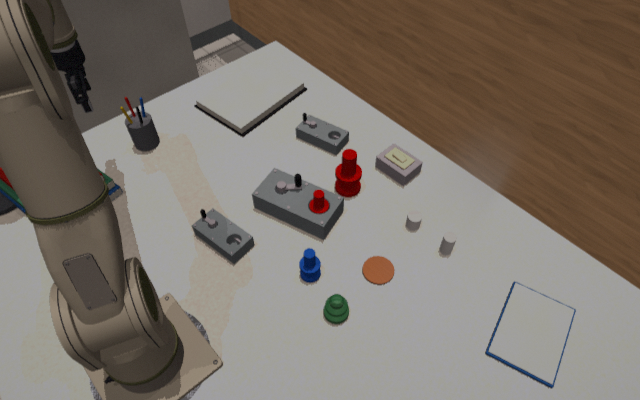

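View pics/top0.png

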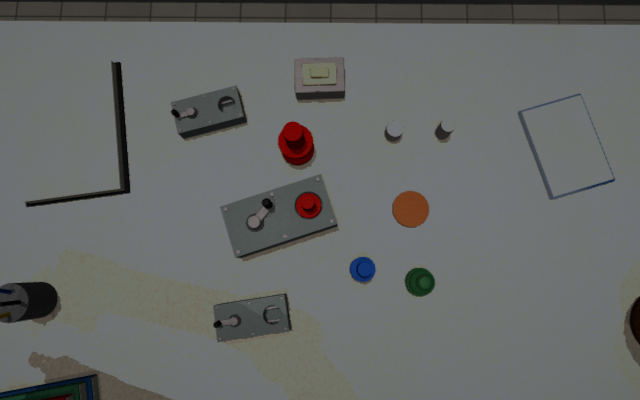

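The side view shows the full-size winder at (298,203), with the small red core at (319,203), the knob at (298,181) and the disc at (378,270). In the top view the core is at (308,205), the crank hub at (254,222), the knob at (267,204) and the disc at (410,209). The big red piece, the blue piece and the two small boxes are decoys.

```bash
cat > h.py <<'E'
import numpy as np,cv2,pickle
def ray(s,uv,z):
    d=s["R"].T@np.linalg.inv(s["mtx"])@[uv[0],uv[1],1.]; c=-s["R"].T@s["t"]
    return (c+d*(z-c[2])/d[2])[:2]
def proj(s,X):
    p=s["mtx"]@(s["R"]@np.array(X,float)+s["t"]); return p[:2]/p[2]
def red(im): 
    b,g,r=[im[...,i].astype(int) for i in range(3)]; return ((r>90)&(g<40)&(b<40)).astype(np.uint8)
def blob(m,near):
    n,l,st,c=cv2.connectedComponentsWithStats(m.astype(np.uint8))
    i=min((i for i in range(1,n) if st[i,4]>15),key=lambda i:np.hypot(*(c[i]-near)))
    return c[i],st[i],(l==i)
def grey(im):
    h=cv2.cvtColor(im,cv2.COLOR_BGR2HSV); return h
E
python3 - <<'E'
from h import *
d=pickle.load(open("d0.pkl","rb"))
for n,cn,dn,kn in(("top",(308,205),(410,209),(267,204)),("side",(319,203),(378,270),(298,181))):
    s=d[n];im=s["pixels"];b,g,r=[im[...,i].astype(int) for i in range(3)]
    c,st,_=blob(red(im),cn);print(n,"core blob",c,st,ray(s,c,.06))
    c,st,_=blob((r>150)&(g>50)&(g<130)&(b<80),dn);print("disc",c,st,ray(s,c,.008))
    c,st,_=blob((r<30)&(g<30)&(b<30),kn);print("knob",c,st,ray(s,c,.1))
s=d["top"];im=s["pixels"];g=cv2.cvtColor(im,cv2.COLOR_BGR2GRAY)
print(g[222,225:345:10],[im[215,285].tolist(),im[190,225].tolist()])
a=cv2.resize(im[165:265,210:345],None,fx=5.9,fy=5.9,interpolation=cv2.INTER_CUBIC)
cv2.imwrite("pics/c1.png",cv2.convertScaleAbs(a,alpha=1.5)[:600,:800])
s=d["side"];a=cv2.resize(s["pixels"][160:240,245:352],None,fx=7.4,fy=7.4,interpolation=cv2.INTER_CUBIC)
cv2.imwrite("pics/c2.png",cv2.convertScaleAbs(a,alpha=1.5)[:600,:800])
E
```

```text
top core blob [307.37165775 204.09893048] [296 194  25  24 374] [0.53413939 0.046256  ]Traceback (most recent call last):
  File "<stdin>", line 6, in <module>
  File "h.py", line 11, in blob
    i=min((i for i in range(1,n) if st[i,4]>15),key=lambda i:np.hypot(*(c[i]-near)))
ValueError: min() iterable argument is empty
```

```bash
python3 - <<'E'
from h import *
d=pickle.load(open("d0.pkl","rb"))
for n,cn,dn,kn in(("top",(308,205),(410,209),(267,204)),("side",(319,203),(378,270),(298,181))):
    s=d[n];im=s["pixels"];b,g,r=[im[...,i].astype(int) for i in range(3)]
    c,st,_=blob(red(im),cn);print(n,"core blob",c,st,ray(s,c,.06))
    print(im[dn[1],dn[0]])
    c,st,_=blob((r-b>70)&(g>40)&(r-g>40),dn);print("disc",c,st,ray(s,c,.008))
    c,st,_=blob((r<35)&(g<35)&(b<35),kn);print("knob",c,st,ray(s,c,.1))
s=d["top"];im=s["pixels"]
print([im[215,285].tolist(),im[190,225].tolist()])
a=cv2.resize(im[165:265,210:345],None,fx=5.9,fy=5.9,interpolation=cv2.INTER_CUBIC)
cv2.imwrite("pics/c1.png",cv2.convertScaleAbs(a,alpha=1.5)[:600,:800])
s=d["side"];a=cv2.resize(s["pixels"][160:240,245:352],None,fx=7.4,fy=7.4,interpolation=cv2.INTER_CUBIC)
cv2.imwrite("pics/c2.png",cv2.convertScaleAbs(a,alpha=1.5)[:600,:800])
E
```

```text
top core blob [307.37165775 204.09893048] [296 194  25  24 374] [0.53413939 0.046256  ]
[ 30  62 116]
disc [410.34867076 208.5398773 ] [393 191  36  36 978] [ 0.5341818  -0.17505091]
knob [267.075  203.4125] [262 199  11  10  80] [0.52891561 0.12377706]
side core blob [318.72535211 206.78169014] [309 199  20  15 142] [0.52952549 0.03947116]
[ 53  88 150]
disc [378.04633782 269.65620329] [363 256  31  28 669] [ 0.53470837 -0.17686041]
knob [297.71875 180.09375] [295 174   6  13  64] [0.5267131  0.11872959]
[[86, 88, 83], [117, 117, 114]]
```

View pics/c1.png

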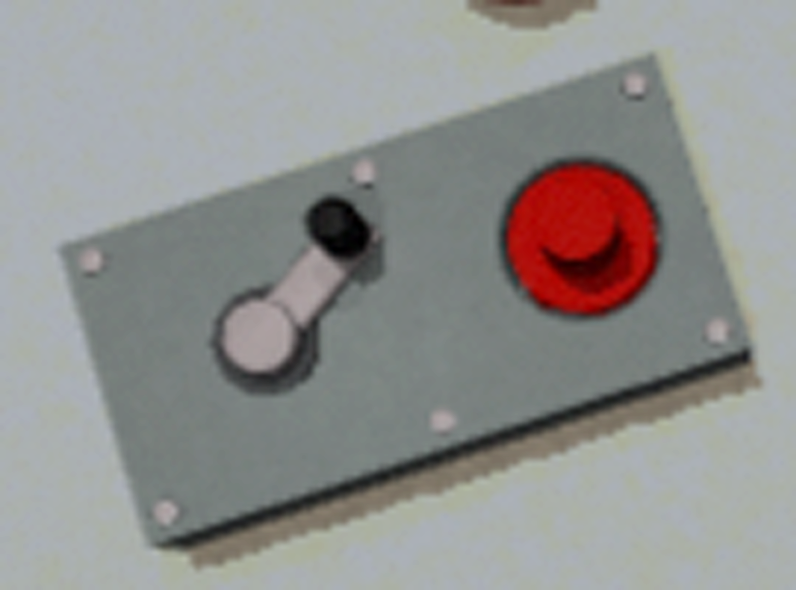

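View pics/c2.png

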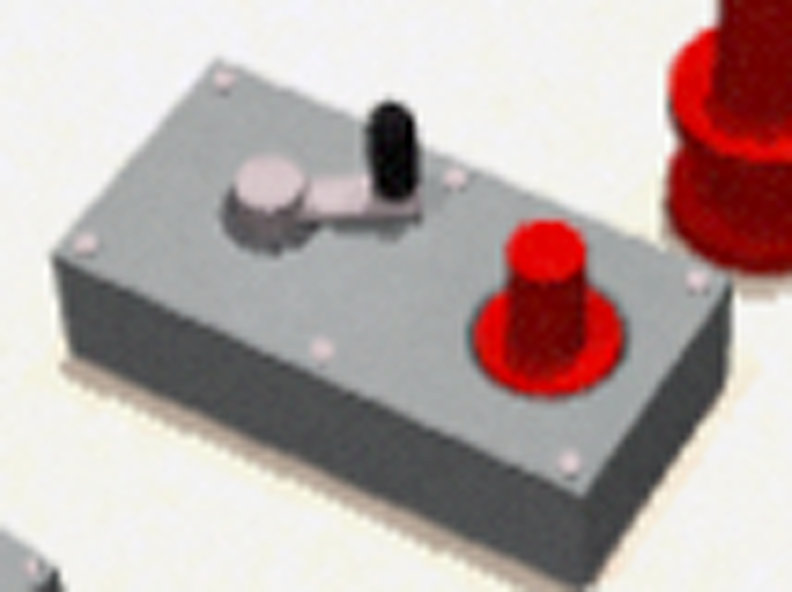

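```bash
python3 - <<'E'
from h import *
from scipy.optimize import least_squares
d=pickle.load(open("d0.pkl","rb"))
up=lambda P,f,o:(np.array(P,float)+.5)/f-.5+o
T=up([(62,247),(656,52),(750,350),(152,547)],5.9,[210,165])
S=up([(220,60),(733,288),(583,495),(55,258)],7.4,[245,160])
L=np.array([[.055,.11],[.055,-.11],[-.055,-.11],[-.055,.11]])
def box(p,L): 
    c,s=np.cos(p[2]),np.sin(p[2]); return np.array(p[:2])+L@np.array([[c,s],[-s,c]])
fits=[]
for n,P in(("top",T),("side",S)):
    W=np.array([ray(d[n],q,.06) for q in P])
    r=least_squares(lambda p:(box(p,L)-W).ravel(),[.5,.1,.3]);fits.append(r.x)
    print(n,r.x,np.degrees(r.x[2]),(r.fun*1e3).round(1))
p=np.mean(fits,0);print("mean",p);ax=box(p,np.array([[0,.05]]))[0];co=box(p,np.array([[0,-.065]]))[0]
print("axis",ax,"core",co)
for n,f,o,k,fl,st,hub in(("top",5.9,[210,165],(329,214),(582,238),(578,218),(260,335)),("side",7.4,[245,160],(391,107),(549,342),(545,250),(270,190))):
    s=d[n];g=lambda q,z:ray(s,up(q,f,o),z).round(4)
    print(n,"knobtop",g(k,.112),"flange",g(fl,.06),"shaft",g(st,.107),"hub@.075",g(hub,.075))
E
python3 - <<'E'
from rig import manip
for y in(107,-73):print(y,manip.inverse_kinematics([.53,.12,.16],[180,0,y]),manip.inverse_kinematics([.534,-.175,.16],[180,0,y]))
E
```

```text
top [0.51092263 0.10553232 0.32965864] 18.888048942514065 [-0.   0.8 -0.5 -0.2  0.7 -1.8 -0.2  1.1]
side [0.51182035 0.10399365 0.32556652] 18.65358754971614 [-0.2 -0.3  2.1  0.8 -1.6 -2.1 -0.4  1.6]
mean [0.51137149 0.10476298 0.32761258]
axis [0.49528231 0.15210365] core [0.53228742 0.04322012]
top knobtop [0.5322 0.1256] flange [0.5324 0.0445] shaft [0.5324 0.0435] hub@.075 [0.4956 0.1534]
side knobtop [0.5332 0.127 ] flange [0.5318 0.0419] shaft [0.533  0.0447] hub@.075 [0.4953 0.152 ]
107 [-39.07967536  12.00270354  24.39550552 102.69805049  -5.37690401
  66.43645834   3.99771814] [-32.15983842  20.33474079  55.67894402 101.07284306 -18.01345403
  68.13794628  45.68726904]
-73 None [ -39.26598818   25.85087551   67.02694083  101.30587057  -25.30430869
   69.92145268 -128.26971306]
```

```bash
cat >> h.py <<'E'
AX=np.array([.4953,.1523]);Rk=.045;O=[180,0,108.8]
def kpos(a,z=.076): return [AX[0]+Rk*np.cos(a),AX[1]+Rk*np.sin(a),z]
E
python3 - <<'E'
from h import *
from rig import manip
a=np.radians(-34.9)
manip.set_gripper(.5)
manip.move_to(kpos(a,.19),O);print(manip.current_time_s(),manip.current_position())
manip.line_to(kpos(a),max_speed=.1)
f0=manip.current_ft_force();print(f0,manip.current_position())
manip.set_gripper(0);print(manip.current_gripper_width(),manip.current_finger_force(),manip.current_ft_force(),manip.current_position(),manip.current_time_s())
for i in range(6):
    a-=np.radians(5);t=manip.current_time_s()
    manip.line_to(kpos(a),max_speed=.05)
    f=np.array(manip.current_ft_force());p=np.array(manip.current_position())[:2]-AX
    print(round(manip.current_time_s()-t,2),"Ft %.2f Fr %.2f Fz %.2f"%(-f[0]*np.sin(a)+f[1]*np.cos(a),f[0]*np.cos(a)+f[1]*np.sin(a),f[2]),np.degrees(np.arctan2(p[1],p[0])).round(2),np.degrees(a).round(2))
np.save("a.npy",a)
E
```

```text
2.5833 [0.53197048 0.12819492 0.18998233]
[ 0.52646697 -0.67493536  0.73083403] [0.53267961 0.12670734 0.07667827]
0.1878285312328145 58.39256240051327 [-1.98757713 -0.71953142  5.32293511] [0.5323573  0.1265959  0.07652441] 4.225
0.25 Ft 1.62 Fr -1.03 Fz 5.58 -39.12 -39.9
0.25 Ft 3.39 Fr -0.36 Fz 5.14 -43.85 -44.9
0.25 Ft 6.85 Fr -2.17 Fz 3.26 -48.19 -49.9
0.25 Ft 5.54 Fr -1.82 Fz 4.68 -53.43 -54.9
0.25 Ft 4.18 Fr -2.51 Fz 4.54 -58.62 -59.9
0.25 Ft 7.03 Fr -3.14 Fz 1.96 -63.07 -64.9
```

```bash
python3 - <<'E'
from h import *
from rig import manip
a=float(np.load("a.npy"));n=0;L=[]
while manip.current_time_s()<32:
    a-=np.radians(6)
    manip.line_to(kpos(a),max_speed=.05)
    f=np.array(manip.current_ft_force());ft=-f[0]*np.sin(a)+f[1]*np.cos(a);fr=f[0]*np.cos(a)+f[1]*np.sin(a)
    L.append((int(np.degrees(a)),round(ft,1),round(fr,1)))
    n=n+1 if ft<1.8 else 0
    if n>=4 or abs(fr)>20 or ft>14: break
np.save("a.npy",a);print(manip.current_time_s(),n);print(*L[-45:])
E
```

```text
11.975 4
(-70, np.float64(6.8), np.float64(-2.3)) (-76, np.float64(5.9), np.float64(-3.2)) (-82, np.float64(5.3), np.float64(-2.6)) (-88, np.float64(4.5), np.float64(-3.9)) (-94, np.float64(4.7), np.float64(-3.5)) (-100, np.float64(4.5), np.float64(-4.0)) (-106, np.float64(7.0), np.float64(-4.4)) (-112, np.float64(7.0), np.float64(-4.5)) (-118, np.float64(6.2), np.float64(-4.9)) (-124, np.float64(4.8), np.float64(-4.4)) (-130, np.float64(4.8), np.float64(-4.1)) (-136, np.float64(4.2), np.float64(-3.2)) (-142, np.float64(3.9), np.float64(-3.8)) (-148, np.float64(6.1), np.float64(-3.3)) (-154, np.float64(4.2), np.float64(-1.8)) (-160, np.float64(3.1), np.float64(-1.1)) (-166, np.float64(6.1), np.float64(-0.4)) (-172, np.float64(2.7), np.float64(0.2)) (-178, np.float64(4.3), np.float64(-0.3)) (-184, np.float64(4.8), np.float64(1.0)) (-190, np.float64(5.2), np.float64(0.7)) (-196, np.float64(0.2), np.float64(1.7)) (-202, np.float64(0.1), np.float64(1.6)) (-208, np.float64(-0.5), np.float64(1.9)) (-214, np.float64(-1.0), np.float64(0.9))
```

```bash
python3 - <<'E'
from h import *
from rig import manip
a=float(np.load("a.npy"))
manip.set_gripper(.36)
manip.line_to(kpos(a,.16),max_speed=.12)
C=[.5325,.0437]
manip.move_to(C+[.16],O);manip.set_gripper(.55)
f0=np.array(manip.current_ft_force())
manip.line_to(C+[.068],max_speed=.1);print("down",np.array(manip.current_ft_force())-f0,manip.current_position())
manip.set_gripper(0);print(manip.current_gripper_width(),manip.current_finger_force(),np.array(manip.current_ft_force())-f0,manip.current_position())
z=.068
for i in range(6):
    z+=.001;manip.line_to(C+[z],max_speed=.02)
    f=np.array(manip.current_ft_force())-f0;p=manip.current_position();print(f.round(1),p[2].round(4))
    if f[2]<-14: print("STOP");break
print(manip.current_time_s())
s=manip.snapshot("side");cv2.imwrite("pics/s2.png",cv2.resize(s["pixels"][100:300,200:460],None,fx=3,fy=3))
E
```

```text
down [ 0.06860443 -0.43316888 -1.13009839] [0.5330035  0.04372037 0.06863528]
0.3031219436840288 58.75723958015442 [-0.03251076  0.28894735  4.95823565] [0.5331462  0.04388939 0.06876721]
[-1.6  0.2 -0.2] 0.0688
[-0.4 -0.3 -7.3] 0.0696
[ 0.3  0.7 -6.3] 0.0709
[-0.7  0.2 -6.9] 0.0721
[-0.2  0.6 -6.9] 0.0731
[-1.1 -0.  -6.4] 0.0741
16.9583
```

View pics/s2.png

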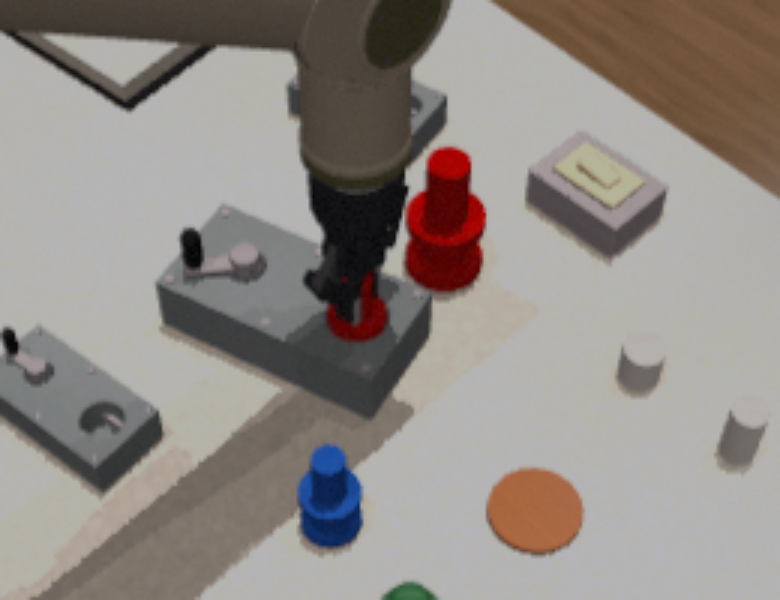

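The core is gripped and rising freely: the steady load is 6.5 N, about its own weight, and it is already past the 2 mm locked travel. The crank stands at the far side of the hub.

```bash
python3 - <<'E'
from h import *
from rig import manip
C=[.5325,.0437];D=[.5344,-.176]
manip.line_to(C+[.165],max_speed=.06)
print(np.array(manip.current_ft_force()))
manip.line_to(D+[.165],max_speed=.08)
manip.line_to(D+[.085],max_speed=.06)
print(manip.current_gripper_width(),manip.current_position(),manip.current_tool_rot(),manip.current_time_s())
for n in("side","top"):
    s=manip.snapshot(n);pickle.dump(s,open(n+"3.pkl","wb"))
    im=s["pixels"];b,g,r=[im[...,i].astype(int) for i in range(3)]
    near=(378,270) if n=="side" else (410,209)
    c,st,_=blob((r-b>60)&(g>35)&(r-g>30),near);print(n,"disc",c,st)
    if n=="side":cv2.imwrite("pics/s3.png",cv2.resize(im[200:300,310:450],None,fx=5,fy=5))
    p=np.array(manip.current_position());print([proj(s,[p[0],p[1],z]).round(1).tolist() for z in(.0283,.0763)])
E
```

```text
[ 0.41171834  0.28154909 -5.59718311]
0.3058875820271749 [ 0.53467358 -0.17607821  0.08539024] [1.79963924e+02 1.73208995e-02 1.08802602e+02] 23.0583
side disc [383.42268041 275.48969072] [367 261  27  23 194]
[[378.5, 265.2], [380.4, 254.6]]
top disc [397.62146893 206.81920904] [393 194  12  29 177]
[[412.5, 207.1], [416.8, 203.8]]
```

View pics/s3.png

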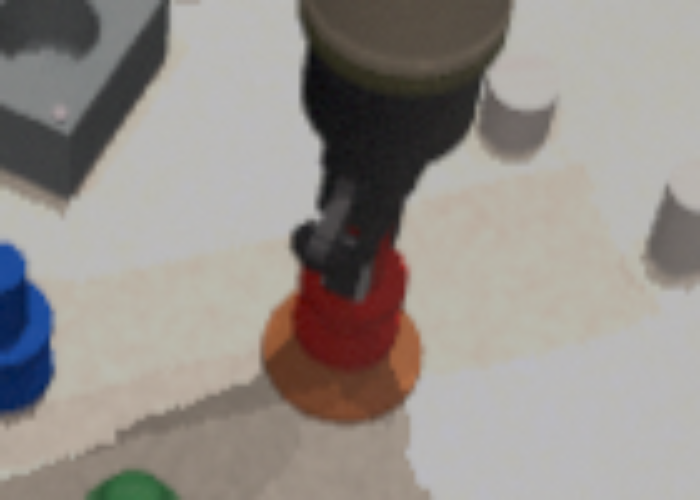

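The core hangs upright over the disc: core axis at about (350,290) in the crop, disc centre at about (342,350). That fits a bottom 20 mm above the disc, so I'm lowering it.

```bash
python3 - <<'E'
from h import *
from rig import manip
D=[.5344,-.176]
manip.line_to(D+[.070],max_speed=.04);manip.hold(.3)
f0=np.mean([manip.current_ft_force() for _ in range(3)],0);z=.070
while z>.060:
    z-=.0007;manip.line_to(D+[z],max_speed=.01)
    f=np.array(manip.current_ft_force())-f0;print(round(z,4),f.round(1),manip.current_position()[2].round(4))
    if f[2]>4.5: break
manip.hold(.3)
w=manip.current_gripper_width()
for o in(w+.02,w+.05,.55): manip.set_gripper(o);print(manip.current_gripper_width(),(np.array(manip.current_ft_force())-f0).round(1))
manip.line_to(D+[.16],max_speed=.08)
manip.move_to([.50,.2,.25],O);manip.hold(.3)
print(manip.current_time_s())
s=manip.snapshot("top");im=s["pixels"];cv2.imwrite("pics/t4.png",cv2.resize(im[100:300,200:460],None,fx=3,fy=3))
s2=manip.snapshot("side");cv2.imwrite("pics/s4.png",cv2.resize(s2["pixels"][150:330,240:470],None,fx=3.3,fy=3.3))
E
```

```text
0.0693 [1.4 0.  0.4] 0.0693
0.0686 [1.3 0.3 0.2] 0.0685
0.0679 [ 1.   0.6 -0.2] 0.0679
0.0672 [ 1.1 -0.   0.5] 0.0671
0.0665 [1.3 0.8 0.1] 0.0665
0.0658 [ 1.6 -0.4  0.9] 0.0657
0.0651 [ 1.1 -0.1 -0.2] 0.0651
0.0644 [-2.4  1.5  7.8] 0.0648
0.3189970227708167 [0.7 0.8 4.8]
0.3554754531019913 [1.8 0.4 6.2]
0.5480527906513175 [ 1.2 -0.4  5.7]
30.1083
```

View pics/t4.png

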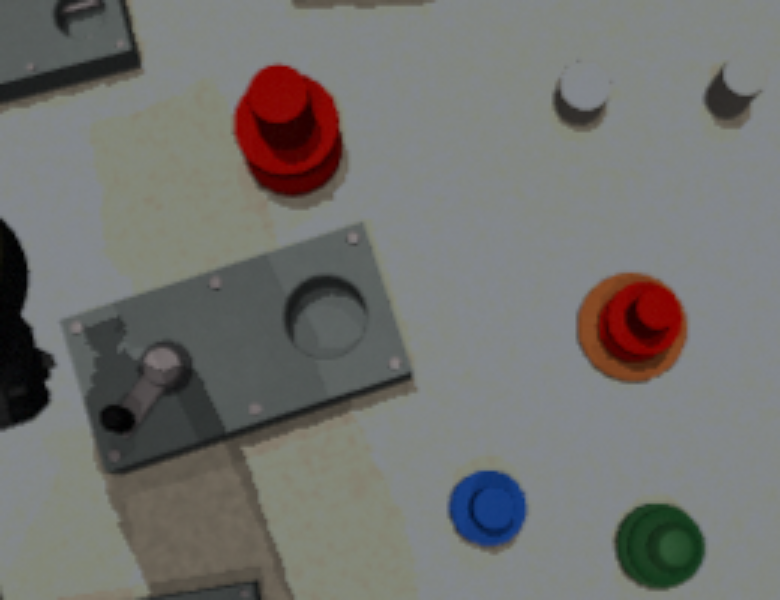

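View pics/s4.png

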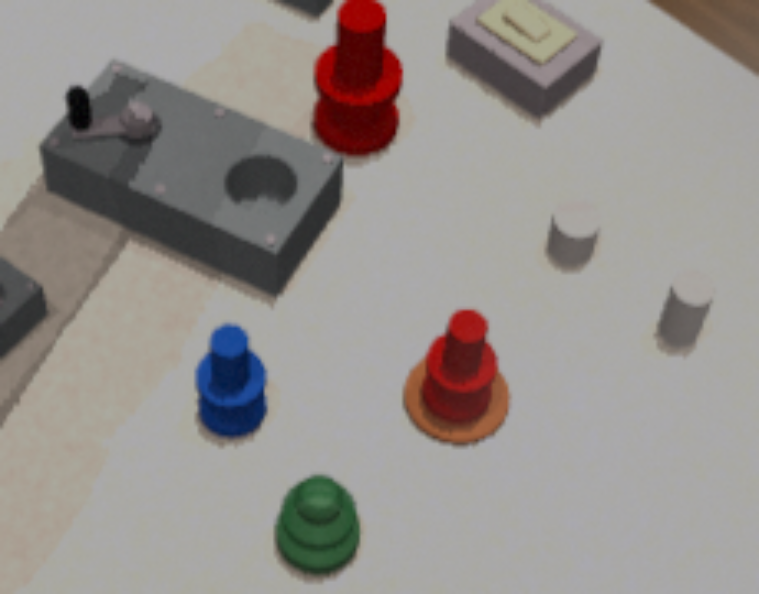

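The core stands upright in the middle of the disc. In the top crop its shaft top is at (656,308) against the disc centre at (632,327), and that offset is just what perspective gives for its height. The crank rests where I left it and the other pieces haven't moved.

```bash
python3 -c "
from rig import manip
print(manip.sign_off())"
```

```text
the job is handed in; nothing more can be done
None
```

The job is handed in: I stopped the crank about 24° after its drag dropped (the pin pushes out only some 1.2 rad past that), then lifted the freed core out and set it gently upright in the middle of the copper disc, let go and moved the arm clear, at about 30 s of the 67 s allowed.

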